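# Load a paper roll on the table dispenser

### The job

Load the thick roll of kraft paper on the dispenser: lay it in the dispenser's trough, slide it along onto the horizontal spindle until it hangs there right up against the round backplate, and then swing the retainer arm fully down across its free end so that it cannot come off. Leave the thin roll on its cradle and do not knock over the glue stick or the pen cup.

Things in the scene. Friction and masses are not known exactly. Their poses are not given: they have to be found in the camera images.
- roll: thick roll of brown kraft paper wound hard on a white core: outside diameter 56 mm, open bore 35 mm, 100 mm long, 0.14 kg. Origin at its centre (middle of its axis); its own y axis is the roll's axis (either end may lead). It starts lying on one of two equal low cradles (two steel rods on a plywood foot), its axis 49 mm above the table.
- thin_roll: thin roll of the same paper, outside diameter 40 mm, bore 21 mm, 100 mm long, lying on the other cradle with its axis 40 mm above the table; origin at its centre. It stays there.
- dispenser: grey dispenser fixed to the table; base plate 140 x 300 x 12 mm, origin under its middle, z up. Along its y axis, from -y to +y: an upright with a round backplate (80 mm across, face at y = -130 mm), a horizontal steel spindle (to y = -28 mm), an open gap in which the retainer arm swings, and the trough (y = -2 to 147 mm), all centred on x = 0.
- spindle_home (a point): point on the axis of the spindle (26 mm thick, bevelled tip), 50 mm from the backplate's face, 87 mm above the table. A thick roll that touches the backplate has its middle here, 4.5 mm lower as it hangs by its bore. Axes as the dispenser's.
- trough_mid (a point): centre of the thick roll when it lies in the middle of the trough: dispenser x = 0, y = 78 mm, 85 mm above the table. The trough is two steel rods 10 mm thick, 40 mm apart, tops 64 mm above the table. Pushed to -y from here, the roll's bore passes over the spindle with 2.5 mm to spare on top. Axes as the dispenser's.
- retainer_hinge (a point): hinge of the retainer arm, at dispenser x = -55 mm, y = -14 mm, 87 mm above the table, on top of a post 16 mm (x) by 26 mm (y). Hinge axis along the dispenser's y. Axes as the dispenser's.
- retainer_tip (a point): centre of the black crossbar grip (16 mm thick, 24 mm long, parallel to the dispenser's y) at the end of the retainer arm, 89 mm from the hinge. The arm is an aluminium bar 12 x 10 mm (10 mm along the dispenser's y).
- retainer (a joint): angle of the retainer arm, rad: 0 = open, leaning 25 degrees outward (to the dispenser's -x) from upright; 0.436 = upright; 2.007 = closed, level across the end of the spindle in the gap, pointing to +x, against its stop. Light friction holds it wherever it is left.
- glue_stick: white glue stick standing upright, 33 mm in diameter, 98 mm tall; origin under its foot.
- pen_cup: grey cup with pens standing in it, 72 mm in diameter, cup 95 mm and pens up to 175 mm tall; origin under its foot.
There are look-alikes about, which are no part of the job. Leave any yellow look-alike of the glue_stick alone.

How it is judged:
On the way, in this order (a step that is already met when the one before it is completed fails the run):
1. the thick roll lies in the trough (x of roll in the frame of trough_mid between -0.007 and 0.007 m and y of roll in the frame of trough_mid between -0.06 and 0.05 m and z of roll in the frame of trough_mid between -0.005 and 0.006 m and angle between the y axis of roll and the y axis of trough_mid, either way round below 0.08 rad), for 0.2 s.
2. the thick roll is on the spindle, right up against the backplate (x of roll in the frame of spindle_home between -0.006 and 0.006 m and y of roll in the frame of spindle_home between -0.006 and 0.006 m and z of roll in the frame of spindle_home between -0.01 and 0.002 m and angle between the y axis of roll and the y axis of spindle_home, either way round below 0.08 rad), for 0.2 s.
3. the retainer arm is fully down across the roll's free end (all of step 2 and value of joint retainer above 1.92 rad), for 0.2 s.
At the end, for the whole second after the job is handed in: Thick roll at rest on the spindle, centre within 6 mm of home along and across it, parallel within 0.08 rad; retainer joint above 1.92; thin roll within 30 mm of its start; glue stick and pen cup upright within 0.3 rad (all of step 3 and linear speed of roll below 0.02 m/s and distance of thin_roll from where it was at the start of the episode below 0.03 m and angle between each of glue_stick, pen_cup's own z axis and vertical below 0.3 rad); the robot touches nothing.
It fails at once if the thin roll is taken or knocked off its cradle (distance of thin_roll from where it was at the start of the episode above 0.03 m).
It fails at once if the glue stick is knocked over (angle between glue_stick's own z axis and vertical above 0.6 rad).
It fails at once if the pen cup is knocked over (angle between pen_cup's own z axis and vertical above 0.6 rad).
It also fails if it takes over 61 s, if anything falls off the work surface, if the arm or the gripper's body presses on something with over 40 N, if the wrist force passes 120 N, or if a joint passes its speed limit or range.

### The arm

A 6-joint arm with a two-finger parallel gripper is mounted at the origin on the work surface. World frame = base frame: x ahead of the robot, y to its left, z up, the work surface at z = 0. Lengths are in m, angles in rad, forces in N, time in s.
With the tool pointing down it reaches from about 0.3 to 0.775 m from the base axis. Payload 14.6 kg.
Tool frame: the origin (TCP) lies midway between the tips of the shut fingers; the grasp point (between the pads) lies 19 mm behind it (tcp_to_grasp is the distance from the TCP to the grasp point, in m); z points along the fingers, y is the line along which they close (so a half turn about z gives the same grasp; the last joint's range is limited). The gripper opens to 94 mm and grips with 3 to 60 N. Pads are 16 mm wide; open, the fingers measure 119 mm over their backs; the gripper's body (75 mm by 177 mm) begins 78 mm behind the grasp point.
Start: joints at [-1.33, 0.3, 1.521, -0, 1.321, -0.067], TCP at [0.167, -0.524, 0.205] pointing down, gripper open.
Joint ranges: [-3.03, 3.03], [-0.79, 2.21], [0.23, 2.52], [-1.04, 4.18], [0, 3.07], [-2.55, 2.55]. Speed limits (rad/s): [2.22, 2.22, 2.57, 3.14, 3.14, 3.14].

### API

Orientations are given as [roll, pitch, yaw] about the fixed x, y, z axes, in that order (R = Rz(yaw) Ry(pitch) Rx(roll)).
In Python, from station import * gives the robot as it stands.
- The arm moves only by the tool send_rows, never from a script. Its argument "motion" is a list of rows, each a list of 3 entries, a list of its own where there are three numbers: the shift along the tool's x, y, z in units of 0.03 m (1.0 is 0.03 m), then the turn, a rotation vector about the tool's x, y, z in units of 0.12 rad (1.0 is 0.12 rad), then the opening, from -1 (shut) to 1 (fully open). In form: [[[x, y, z], [rx, ry, rz], grip], ...]. A call has 1 to 12 rows; each row shifts and turns the commanded pose from where the row before left it, along the tool's axes as they then stand; what a row does not reach is not made up. A row lasts 1/10 s, in which the tool goes at most 50 mm and 8.59 degrees, less where a joint would pass 70% of its speed; a pose out of reach is approached as far as the arm can. A call with a number of a shift or a turn outside -1 to 1 is refused whole. A call with a gripper value outside its range is refused whole. The fingers move at their own pace and stop on an object; "squeeze" is the grip in N (left out, the last holds). Time passes only in rows, so rows that do not move let the fingers close. It gives the time, the measured TCP pose, the force, the opening and the grip force at its end, in the units of the state.
- get_obs(): the state, without advancing time (a new reading comes with each control period).
- camera(name): name is "scene" or "top" or "wrist"; returns a dict with "pixels" (420x560x3 uint8, red, green, blue), "depth" (420x560 float32, m along the optical axis (not along the pixel's ray), 0 where there is no reading), "fx", "fy", "cx", "cy" (pixels), "rvec" (rotation vector, rad) and "tvec" (3), from world to camera coordinates, as OpenCV has them. Camera axes: x right, y down, z forward; pixel columns grow to the right and rows downward; lengths in m; the calibration is good to about 2 mm. A picture is of the moment at which its call begins.
- hand_in(): hands the job in; it is judged then, once.
The state is a dict: "time_s": time; "qpos": joint angles; "joint_vel": joint speeds; "tau": joint torques, N m; "ee_pos": TCP position; "eef_rot": TCP orientation; "force": force on the tool from outside, world axes, zero at the start; "moment": the same for the moment, N m; "grip_width": finger opening in m; "grip_force": force on a finger pad.
Only numpy, scipy, OpenCV 4.12 (cv2) and the standard library are available. Lean on these libraries where they do the work, as an engineer would, in place of code of your own. Each camera call takes 0.05 s, during which the arm holds its last target. There are 200 camera calls.

## Working session

There is one attempt and no reset: what is moved stays moved. The work goes in short steps, Python scripts to look and compute and a tool call to move; the robot and the scene stay as the last step left them, time stands still between calls to the robot, and variables do not carry over. Pictures are saved under pics/ and viewed, at most 10 in all, crops included, and the job is handed in when it is done.

Besides the shell and the picture viewer there is one more tool, called after "Emit:" in YAML: its name, and indented under it one key for each argument. send_rows: Moves the arm, as the interface text tells. Its arguments: {"type":"object","properties":{"motion":{"type":"array"},"squeeze":{"type":"number"}},"required":["motion"]}

```bash
mkdir -p pics; cat > h.py <<'E'
from station import *
import numpy as np, cv2
def shot(n):
    c=camera(n); R=cv2.Rodrigues(np.array(c['rvec'],float))[0]; c['R']=R; c['t']=np.array(c['tvec'],float).ravel(); return c
def cloud(c):
    d=c['depth']; v,u=np.mgrid[:d.shape[0],:d.shape[1]]
    P=np.stack([(u-c['cx'])/c['fx']*d,(v-c['cy'])/c['fy']*d,d],-1)
    W=(P-c['t'])@c['R']; W[d<=0]=np.nan; return W
def ray(c,u,v,z):
    o=-c['R'].T@c['t']; d=c['R'].T@np.array([(u-c['cx'])/c['fx'],(v-c['cy'])/c['fy'],1]); return o+d*(z-o[2])/d[2]
def proj(c,p):
    q=c['R']@np.array(p)+c['t']; return [q[0]/q[2]*c['fx']+c['cx'],q[1]/q[2]*c['fy']+c['cy']]
def save(n,c): cv2.imwrite(f'pics/{n}.png',cv2.cvtColor(c['pixels'],cv2.COLOR_RGB2BGR))
E
python3 - <<'E'
from h import *
import pickle
print(get_obs())
for n in('top','scene'):
    c=shot(n); save(n,c); pickle.dump(c,open(n+'.pkl','wb')); print(n,-c['R'].T@c['t'],(c['depth']>0).mean())
E
```

```text
{'time_s': 0.0, 'qpos': array([-1.32961564e+00,  3.00488223e-01,  1.52156818e+00, -1.01215721e-06,
        1.32068692e+00, -6.66236639e-02]), 'joint_vel': array([ 4.79675959e-05,  2.10678038e-03, -7.61628375e-04,  3.12977213e-03,
        4.99388954e-04, -1.22521890e-04]), 'tau': array([ 3.29821614e-04, -5.31805229e+01, -3.52730477e+01,  7.07738986e-02,
        2.43594573e-02, -9.89643763e-05]), 'ee_pos': array([ 0.16655543, -0.52390781,  0.20488239]), 'eef_rot': array([-3.14044448e+00, -7.56265175e-05,  3.07804562e-01]), 'force': array([ 0.11134186,  0.01740093, -0.6379893 ]), 'moment': array([ 0.01386967, -0.01396155, -0.04080492]), 'grip_force': 0.0, 'grip_width': 0.0940453753075705}
top [0.4386452  0.08725578 1.28744094] 0.9958630952380952
scene [0.95218665 0.26510503 0.91896361] 0.9957312925170068
```

View pics/top.png

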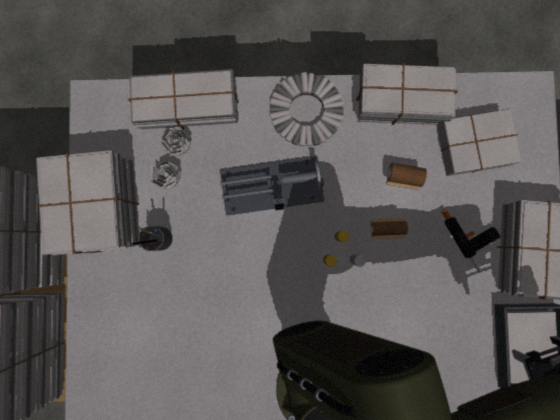

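View pics/scene.png

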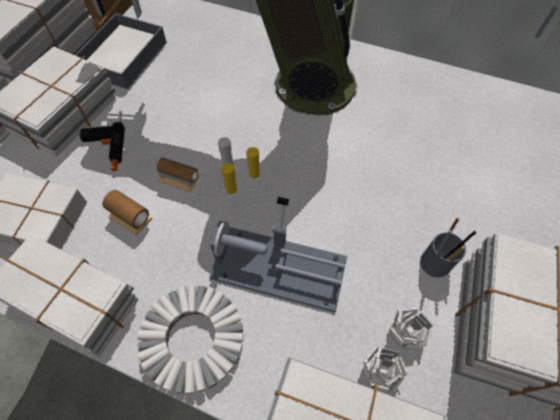

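The top view shows the dispenser at (272,185), with its backplate at the right (318,172), its trough at the left (245,185) and the retainer post at (280,206). Two brown rolls could be the one meant: (407,176) and (389,229). The one at (407,176) is wider, so it fits the thick roll (56 mm). The glue stick is grey-white at (358,260), its yellow look-alikes are at (342,236) and (330,260), and the pen cup is at (153,238).

```bash
python3 - <<'E'
from h import *
import pickle
T=pickle.load(open('top.pkl','rb'));S=pickle.load(open('scene.pkl','rb'))
for c,n in((T,'top'),(S,'scene')):
    W=cloud(c); c['W']=W
    h=cv2.cvtColor(c['pixels'],cv2.COLOR_RGB2HSV)
    m=((h[...,0]>4)&(h[...,0]<18)&(h[...,1]>95)&(W[...,2]>.03)&(W[...,2]<.12)).astype(np.uint8)
    k,l,st,ce=cv2.connectedComponentsWithStats(m)
    for i in range(1,k):
        if st[i,4]>150:
            P=W[l==i]; P=P[np.isfinite(P).all(1)]; r=cv2.minAreaRect(P[:,:2].astype(np.float32))
            print(n,'brown',ce[i].round(),st[i,4],'rect',np.round(r[0],4),np.round(r[1],4),round(r[2],1),'z max',np.percentile(P[:,2],[50,97]).round(4))
    # dispenser: points
    D=W.copy(); 
    q=np.isfinite(W).all(-1)&(W[...,0]>.3)&(W[...,0]<.66)&(W[...,1]>0)&(W[...,1]<.35)
    for lo,hi,nm in((.008,.02,'base'),(.056,.07,'rods'),(.09,.108,'spindle'),(.108,.2,'high')):
        mm=(q&(W[...,2]>lo)&(W[...,2]<hi)).astype(np.uint8)
        k,l,st,ce=cv2.connectedComponentsWithStats(mm)
        for i in range(1,k):
            if st[i,4]>25:
                P=W[l==i]; r=cv2.minAreaRect(P[:,:2].astype(np.float32)); print(n,nm,ce[i].round(),st[i,4],np.round(r[0],4),np.round(r[1],4),round(r[2],1),np.percentile(P[:,2],[50,97]).round(4))
for n,(u,v),w in(('ca',(400,200),60),):
    cr=T['pixels'][150:250,330:440]; a=cv2.resize(cr,None,fx=4,fy=4,interpolation=cv2.INTER_CUBIC)
    b=cv2.resize(T['pixels'][145:225,210:330],None,fx=4,fy=4,interpolation=cv2.INTER_CUBIC)
    H=max(a.shape[0],b.shape[0]); f=lambda x:np.pad(x,((0,H-x.shape[0]),(0,0),(0,0)))
    im=np.hstack([f(a),f(b)]); im=cv2.resize(im,None,fx=.85,fy=.85); cv2.imwrite('pics/crop.png',cv2.cvtColor(im,cv2.COLOR_RGB2BGR)); print(im.shape)
E
```

```text
top brown [407. 175.] 619 rect [ 0.6233 -0.2673] [0.0968 0.0504] 78.9 z max [0.0725 0.0791]
top brown [390. 228.] 444 rect [ 0.4704 -0.2138] [0.0399 0.0973] 1.3 z max [0.0557 0.0617]
top base [268. 189.] 2242 [0.6039 0.1355] [0.1389 0.2805] 6.8 [0.0117 0.0163]
top base [248. 186.] 377 [0.6035 0.1997] [0.0311 0.1224] 7.5 [0.0114 0.0167]
top rods [246. 179.] 178 [0.6167 0.2008] [0.0115 0.149 ] 7.4 [0.0625 0.0664]
top rods [247. 193.] 177 [0.5771 0.1956] [0.0108 0.1487] 7.1 [0.062  0.0669]
top spindle [298. 177.] 286 [0.6157 0.049 ] [0.0244 0.0992] 7.1 [0.0971 0.102 ]
top spindle [279. 200.] 41 [0.5509 0.1045] [0.0166 0.0286] 5.7 [0.094  0.1063]
top high [279. 205.] 70 [0.5359 0.1047] [0.0331 0.0231] 16.9 [0.1771 0.1817]
scene brown [175. 169.] 485 rect [ 0.4738 -0.2134] [0.0334 0.0986] 0.3 z max [0.0589 0.064 ]
scene brown [122. 207.] 793 rect [ 0.6284 -0.2683] [0.0983 0.0508] 80.2 z max [0.0758 0.0815]
scene brown [ 62. 292.] 272 rect [ 0.8521 -0.2643] [0.2393 0.131 ] 60.8 z max [0.1139 0.117 ]
scene base [283. 270.] 3898 [0.6035 0.1362] [0.1402 0.2801] 6.7 [0.0144 0.0176]
scene base [310. 266.] 642 [0.5769 0.1954] [0.0327 0.1234] 7.3 [0.0146 0.0175]
scene rods [279. 236.] 33 [0.5551 0.1061] [0.0044 0.0258] 14.8 [0.0615 0.069 ]
scene rods [312. 258.] 308 [0.577  0.1957] [0.0123 0.1485] 7.0 [0.0649 0.0682]
scene rods [308. 274.] 323 [0.6166 0.2007] [0.0118 0.1485] 7.7 [0.0649 0.0684]
scene spindle [279. 228.] 99 [0.5504 0.1053] [0.0198 0.0302] 5.6 [0.0968 0.1054]
scene spindle [244. 243.] 487 [0.6165 0.0489] [0.0269 0.1005] 8.1 [0.0998 0.104 ]
scene high [281. 209.] 199 [0.5374 0.1037] [0.0334 0.0239] 7.9 [0.166  0.1831]
(340, 782, 3)
```

View pics/crop.png

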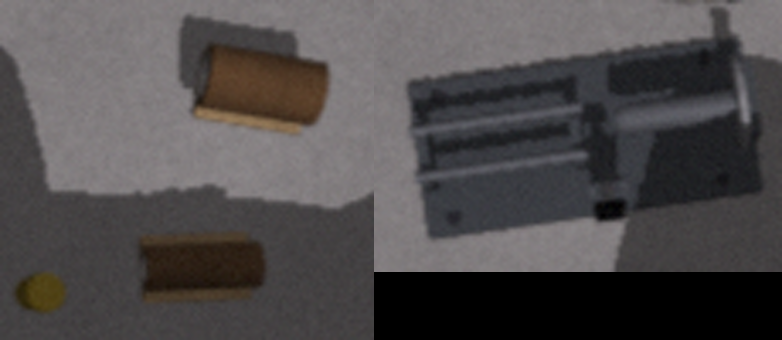

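The crop confirms the upper roll (world 0.626, -0.268, top at about 0.08, 56 mm class) as the thick one. The lower one (top at about 0.06, 40 mm wide) is the thin roll. The dispenser origin is about (0.606, 0.127) with yaw about 0.126, and the rod and spindle heights match the text. I'll turn first, then move above the roll.

Emit:
send_rows:
  motion:
    - [[0, 0, 0], [0, 0, -1], 1]
    - [[0, 0, 0], [0, 0, -1], 1]
    - [[0, 0, 0], [0, 0, -1], 1]
    - [[0, 0, 0], [0, 0, -1], 1]
    - [[0, 0, 0], [0, 0, -1], 1]
    - [[0, 0, 0], [0, 0, -1], 1]
    - [[0, 0, 0], [0, 0, -1], 1]
    - [[0, 0, 0], [0, 0, -1], 1]
    - [[0, 0, 0], [0, 0, -1], 1]
    - [[0.7, 0.9, 0], [0, 0, 0], 1]
    - [[0.7, 0.9, 0], [0, 0, 0], 1]

```text
time_s: 1.2
ee_pos: [0.2276, -0.4923, 0.2051]
eef_rot: [-3.141, -0.001, 1.386]
force: [0.5, -0.7, 0.0]
grip_width: 0.0941
grip_force: 0.0
```

Emit:
send_rows:
  motion:
    - [[0.7, 0.9, 0], [0, 0, 0], 1]
    - [[0.7, 0.9, 0], [0, 0, 0], 1]
    - [[0.7, 0.9, 0], [0, 0, 0], 1]
    - [[0.7, 0.9, 0], [0, 0, 0], 1]
    - [[0.7, 0.9, 0], [0, 0, 0], 1]
    - [[0.7, 0.9, 0], [0, 0, 0], 1]
    - [[0.7, 0.9, 0], [0, 0, 0], 1]
    - [[0.7, 0.9, 0], [0, 0, 0], 1]
    - [[0.7, 0.9, 0], [0, 0, 0], 1]
    - [[0, 0, 0], [0, 0, 0], 1]
    - [[0, 0, 0], [0, 0, 0], 1]

```text
time_s: 2.3
ee_pos: [0.5008, -0.3507, 0.2048]
eef_rot: [-3.141, -0.0, 1.389]
force: [-0.2, -0.7, 0.1]
grip_width: 0.0938
grip_force: 0.0
```

Emit:
send_rows:
  motion:
    - [[0.9, 0.9, 0], [0, 0, 0], 1]
    - [[0.9, 0.9, 0], [0, 0, 0], 1]
    - [[0.9, 0.9, 0], [0, 0, 0], 1]
    - [[0.8, 0.9, 0], [0, 0, 0], 1]
    - [[0, 0, 0], [0, 0, 0], 1]
    - [[0, 0, 0], [0, 0, 0], 1]
    - [[0, 0, 0], [0, 0, 0], 1]

```text
time_s: 3.0
ee_pos: [0.6249, -0.2687, 0.2055]
eef_rot: [-3.141, 0.0, 1.386]
force: [-0.1, -0.0, 0.9]
grip_width: 0.0942
grip_force: 0.0
```

```bash
cat >> h.py <<'E'
from scipy.spatial.transform import Rotation as Ro
def brown(c,zl=.03,zh=.12):
    W=cloud(c);h=cv2.cvtColor(c['pixels'],cv2.COLOR_RGB2HSV)
    m=((h[...,0]>4)&(h[...,0]<18)&(h[...,1]>95)&(W[...,2]>zl)&(W[...,2]<zh)).astype(np.uint8)
    k,l,st,ce=cv2.connectedComponentsWithStats(m)
    for i in range(1,k):
        if st[i,4]>150:
            P=W[l==i]; r=cv2.minAreaRect(P[:,:2].astype(np.float32))
            print('brown',ce[i].round(),st[i,4],np.round(r[0],4),np.round(r[1],4),round(r[2],1),np.percentile(P[:,2],[50,97]).round(4))
def togo(p,yaw):
    o=get_obs(); R=Ro.from_euler('xyz',o['eef_rot']); d=np.array(p)-o['ee_pos']
    Rt=Ro.from_euler('xyz',[np.pi,0,yaw])
    print('at',o['ee_pos'].round(4),'turn units',((R.inv()*Rt).as_rotvec()/.12).round(2),'shift units now',(R.inv().apply(d)/.03).round(2),'after turn',(Rt.inv().apply(d)/.03).round(2))
O=np.array([.606,.127]); YAW=.1265
def disp(x,y,z): c,s=np.cos(YAW),np.sin(YAW); return np.array([O[0]+c*x-s*y,O[1]+s*x+c*y,z])
E
python3 - <<'E'
from h import *
c=shot('wrist'); save('w1',c); brown(c); togo([.626,-.268,.036],1.3875)
E
```

```text
brown [106. 167.] 5124 [ 0.4714 -0.2147] [0.0384 0.0992] 1.1 [0.056  0.0597]
brown [515. 139.] 589 [ 0.8095 -0.2462] [0.0051 0.0474] 86.8 [0.1113 0.1127]
brown [282. 198.] 6643 [ 0.6255 -0.2686] [0.0992 0.055 ] 79.1 [0.0734 0.0773]
brown [387. 309.] 156 [ 0.7058 -0.3998] [0.0039 0.0233] 8.3 [0.0661 0.0681]
brown [389. 387.] 611 [ 0.6851 -0.4787] [0.0535 0.0944] 76.2 [0.0669 0.0682]
at [ 0.625  -0.2687  0.2057] turn units [ 0.    0.   -0.01] shift units now [0.03 0.03 5.66] after turn [0.03 0.03 5.66]
```

View pics/w1.png

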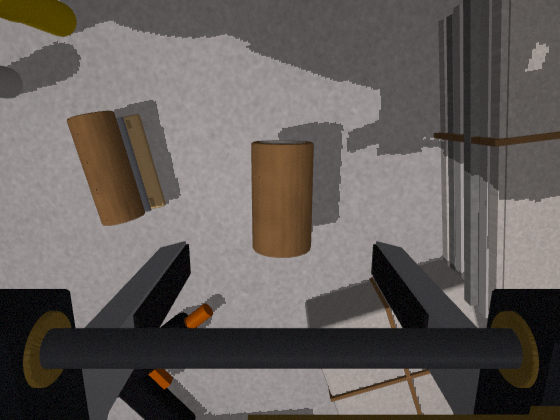

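The wrist view shows the thick roll centred between the open fingers at (282,198), with the thin roll off at the left (106,167). Measured: centre (0.6255, -0.2686), 55 x 99 mm, top at 0.077, as expected. Descending to grasp it.

Emit:
send_rows:
  motion:
    - [[0, 0, 0.9], [0, 0, 0], 1]
    - [[0, 0, 0.9], [0, 0, 0], 1]
    - [[0, 0, 0.9], [0, 0, 0], 1]
    - [[0, 0, 0.9], [0, 0, 0], 1]
    - [[0, 0, 0.9], [0, 0, 0], 1]
    - [[0, 0, 0.6], [0, 0, 0], 1]
    - [[0, 0, 0.5], [0, 0, 0], 1]
    - [[0, 0, 0], [0, 0, 0], 1]
    - [[0, 0, 0], [0, 0, 0], 1]

```text
time_s: 3.95
ee_pos: [0.6261, -0.268, 0.0383]
eef_rot: [3.141, 0.0, 1.387]
force: [0.0, 0.4, 0.6]
grip_width: 0.0938
grip_force: 0.0
```

Emit:
send_rows:
  motion:
    - [[0, 0, 0], [0, 0, 0], -1]
    - [[0, 0, 0], [0, 0, 0], -1]
    - [[0, 0, 0], [0, 0, 0], -1]
    - [[0, 0, 0], [0, 0, 0], -1]
    - [[0, 0, 0], [0, 0, 0], -1]
    - [[0, 0, 0], [0, 0, 0], -1]
    - [[0, 0, 0], [0, 0, 0], -1]
    - [[0, 0, 0], [0, 0, 0], -1]
  squeeze: 15

```text
time_s: 4.75
ee_pos: [0.6262, -0.2675, 0.0376]
eef_rot: [3.141, 0.0, 1.388]
force: [1.6, -0.2, 0.7]
grip_width: 0.0559
grip_force: 15.0
```

Emit:
send_rows:
  motion:
    - [[0, 0, -0.5], [0, 0, 0], -1]
    - [[0, 0, -0.9], [0, 0, 0], -1]
    - [[0, 0, -0.9], [0, 0, 0], -1]
    - [[0, 0, -0.9], [0, 0, 0], -1]
    - [[0, 0, -0.9], [0, 0, 0], -1]
    - [[0, 0, -0.9], [0, 0, 0], -1]
    - [[0, 0, -0.9], [0, 0, -0.6], -1]
    - [[0, 0, -0.5], [0, 0, -1], -1]
    - [[0, 0, 0], [0, 0, -1], -1]
    - [[0, 0, 0], [0, 0, 0], -1]
    - [[0, 0, 0], [0, 0, 0], -1]

```text
time_s: 5.85
ee_pos: [0.6257, -0.2674, 0.2295]
eef_rot: [-3.141, -0.0, 1.696]
force: [0.5, 0.3, -1.1]
grip_width: 0.0561
grip_force: 15.0
```

```bash
python3 - <<'E'
from h import *
togo(disp(0,.078,.075),1.697)
E
```

```text
at [ 0.6257 -0.2674  0.2295] turn units [-0.   -0.   -0.01] shift units now [15.72  0.99  5.16] after turn [15.72  1.    5.15]
```

Emit:
send_rows:
  motion:
    - [[0.5, 0, 0], [0, 0, 0], -1]
    - [[0.9, 0.1, 0], [0, 0, 0], -1]
    - [[1, 0.1, 0], [0, 0, 0], -1]
    - [[1, 0.1, 0], [0, 0, 0], -1]
    - [[1, 0.1, 0], [0, 0, 0], -1]
    - [[1, 0.1, 0], [0, 0, 0], -1]
    - [[1, 0.1, 0], [0, 0, 0], -1]
    - [[1, 0.1, 0], [0, 0, 0], -1]
    - [[1, 0.1, 0], [0, 0, 0], -1]
    - [[1, 0.1, 0], [0, 0, 0], -1]
    - [[1, 0.1, 0], [0, 0, 0], -1]
    - [[1, 0, 0], [0, 0, 0], -1]

```text
time_s: 7.05
ee_pos: [0.6109, 0.0777, 0.2293]
eef_rot: [-3.141, -0.0, 1.698]
force: [0.3, 0.1, -1.4]
grip_width: 0.0558
grip_force: 15.0
```

Emit:
send_rows:
  motion:
    - [[1, 0, 0], [0, 0, 0], -1]
    - [[1, 0, 0], [0, 0, 0], -1]
    - [[1, 0, 0], [0, 0, 0], -1]
    - [[0.9, 0, 0], [0, 0, 0], -1]
    - [[0.4, 0, 0], [0, 0, 0], -1]
    - [[0, 0, 0], [0, 0, 0], -1]
    - [[0, 0, 0], [0, 0, 0], -1]
    - [[0, 0, 0], [0, 0, 0], -1]

```text
time_s: 7.85
ee_pos: [0.5953, 0.2023, 0.2294]
eef_rot: [-3.142, 0.0, 1.698]
force: [-0.3, 0.0, -2.1]
grip_width: 0.0556
grip_force: 15.0
```

```bash
python3 - <<'E'
from h import *
togo(disp(0,.078,.075),1.697)
import pickle
# refine dispenser from the wrist view (trough/spindle) and the top view
c=shot('wrist'); W=cloud(c); save('w2',c)
q=np.isfinite(W).all(-1)&(W[...,0]>.45)&(W[...,0]<.72)&(W[...,1]>-.05)&(W[...,1]<.35)
for lo,hi in((.054,.07),(.09,.108),(.13,.185)):
    k,l,st,ce=cv2.connectedComponentsWithStats((q&(W[...,2]>lo)&(W[...,2]<hi)).astype(np.uint8))
    for i in range(1,k):
        if st[i,4]>150:
            P=W[l==i]; r=cv2.minAreaRect(P[:,:2].astype(np.float32)); print(lo,ce[i].round(),st[i,4],np.round(r[0],4),np.round(r[1],4),round(r[2],1),np.percentile(P[:,2],[50,97]).round(4))
E
```

```text
at [0.5953 0.2023 0.2294] turn units [-0.    0.    0.01] shift units now [0.06 0.04 5.15] after turn [0.06 0.04 5.15]
0.054 [261. 140.] 515 [0.5704 0.2494] [0.0112 0.0412] 6.7 [0.0624 0.0644]
0.054 [304. 139.] 510 [0.6103 0.2546] [0.0113 0.041 ] 8.0 [0.0625 0.0643]
0.09 [282. 405.] 1063 [ 0.622  -0.0009] [0.0782 0.0138] 6.8 [0.0995 0.1074]
```

View pics/w2.png

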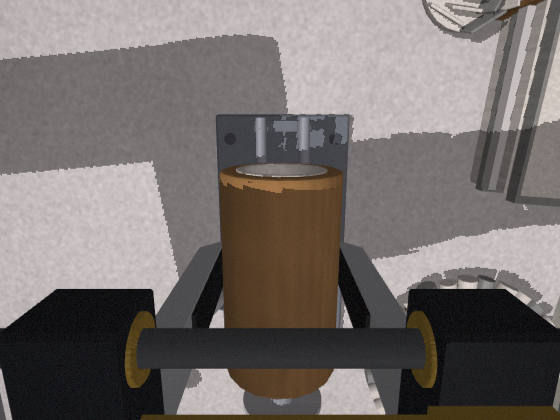

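The roll is held straight above the trough: the rods show at (261,140) and (304,140), symmetric about the roll, and the backplate at (282,405). Lowering it.

Emit:
send_rows:
  motion:
    - [[0, 0, 0.5], [0, 0, 0], -1]
    - [[0, 0, 0.9], [0, 0, 0], -1]
    - [[0, 0, 0.9], [0, 0, 0], -1]
    - [[0, 0, 0.9], [0, 0, 0], -1]
    - [[0, 0, 0.9], [0, 0, 0], -1]
    - [[0, 0, 0.6], [0, 0, 0], -1]
    - [[0, 0, 0.3], [0, 0, 0], -1]
    - [[0, 0, 0.15], [0, 0, 0], -1]
    - [[0, 0, 0], [0, 0, 0], -1]
    - [[0, 0, 0], [0, 0, 0], -1]

```text
time_s: 8.9
ee_pos: [0.5957, 0.2035, 0.076]
eef_rot: [3.14, -0.0, 1.7]
force: [0.7, -0.2, -1.1]
grip_width: 0.0555
grip_force: 15.0
```

Emit:
send_rows:
  motion:
    - [[0, 0, 0.08], [0, 0, 0], -1]
    - [[0, 0, 0], [0, 0, 0], -1]
    - [[0, 0, 0], [0, 0, 0], 0.3]
    - [[0, 0, 0], [0, 0, 0], 0.5]
    - [[0, 0, 0], [0, 0, 0], 1]
    - [[0, 0, 0], [0, 0, 0], 1]
    - [[0, 0, 0], [0, 0, 0], 1]
    - [[0, 0, 0], [0, 0, 0], 1]
    - [[0, 0, 0], [0, 0, 0], 1]

```text
time_s: 9.8
ee_pos: [0.5952, 0.2035, 0.0725]
eef_rot: [-3.142, 0.0, 1.7]
force: [0.1, -0.2, 1.0]
grip_width: 0.0939
grip_force: 0.0
```

Emit:
send_rows:
  motion:
    - [[0, 0, -0.5], [0, 0, 0], 1]
    - [[0, 0, -0.9], [0, 0, 0], 1]
    - [[0, 0, -0.9], [0, 0, 0], 1]
    - [[0, 0, -0.9], [0, 0, 0], 1]
    - [[0, 0, -0.9], [0, 0, 0], 1]
    - [[0, 0, -0.5], [0, 0, 0], 1]
    - [[0, 0, 0], [0, 0, 0], 1]
    - [[0, 0, 0], [0, 0, 0], 1]

```text
time_s: 10.6
ee_pos: [0.595, 0.2034, 0.2106]
eef_rot: [3.142, -0.0, 1.7]
force: [-0.5, -0.3, -0.6]
grip_width: 0.0942
grip_force: 0.0
```

```bash
python3 - <<'E'
from h import *
for n in('wrist','scene'):
    c=shot(n); brown(c,.07,.125)
togo(disp(0,.165,.215),.1265)
E
```

```text
brown [282. 208.] 7966 [0.5965 0.2025] [0.0548 0.0997] 7.2 [0.1088 0.1126]
brown [312. 264.] 900 [0.6003 0.2028] [0.0505 0.0984] 9.0 [0.1098 0.1161]
brown [ 57. 293.] 220 [ 0.8879 -0.2729] [0.2672 0.0836] 81.9 [0.1141 0.1166]
at [0.5948 0.2034 0.2095] turn units [-1.000e-02  1.000e-02  1.311e+01] shift units now [ 2.93  0.06 -0.18] after turn [ 0.05 -2.93 -0.18]
```

The roll lies in the trough at (0.5965, 0.2025), angle 7.2°, top at 0.113. Next I turn, shut the fingers and go behind it.

Emit:
send_rows:
  motion:
    - [[0, 0, 0], [0, 0, 1], -1]
    - [[0, 0, 0], [0, 0, 1], -1]
    - [[0, 0, 0], [0, 0, 1], -1]
    - [[0, 0, 0], [0, 0, 1], -1]
    - [[0, 0, 0], [0, 0, 1], -1]
    - [[0, 0, 0], [0, 0, 1], -1]
    - [[0, 0, 0], [0, 0, 1], -1]
    - [[0, 0, 0], [0, 0, 1], -1]
    - [[0, 0, 0], [0, 0, 1], -1]
    - [[0, 0, 0], [0, 0, 1], -1]
    - [[0, 0, 0], [0, 0, 1], -1]
    - [[0, 0, 0], [0, 0, 1], -1]

```text
time_s: 11.9
ee_pos: [0.5948, 0.2034, 0.2094]
eef_rot: [-3.142, 0.002, 0.255]
force: [-0.7, -0.0, 0.0]
grip_width: 0.0022
grip_force: 0.0
```

Emit:
send_rows:
  motion:
    - [[0, 0, 0], [0, 0, 1], -1]
    - [[0, 0, 0], [0, 0, 0.1], -1]
    - [[0, -0.7, 0], [0, 0, 0], -1]
    - [[0, -0.8, 0], [0, 0, 0], -1]
    - [[0, -0.8, 0], [0, 0, 0], -1]
    - [[0, -0.7, 0], [0, 0, 0], -1]
    - [[0, 0, 0], [0, 0, 0], -1]
    - [[0, 0, 0], [0, 0, 0], -1]
    - [[0, 0, 0], [0, 0, 0], -1]

```text
time_s: 12.8
ee_pos: [0.5838, 0.2919, 0.2103]
eef_rot: [3.141, 0.001, 0.128]
force: [-0.2, -0.9, 0.2]
grip_width: 0.0007
grip_force: 0.0
```

```bash
python3 - <<'E'
from h import *
togo(disp(0,.165,.103),.1265); print(get_obs()['qpos'],get_obs()['grip_width'])
E
```

```text
at [0.5838 0.2919 0.2103] turn units [0.   0.   0.01] shift units now [0.04 0.04 3.58] after turn [0.04 0.05 3.58]
[ 4.07551720e-01  5.31907883e-01  1.18564686e+00 -1.41126267e-04
  1.42460768e+00  1.85012020e+00] 0.0007142682476098265
```

Emit:
send_rows:
  motion:
    - [[0, 0, 0.6], [0, 0, 0], -1]
    - [[0, 0, 0.9], [0, 0, 0], -1]
    - [[0, 0, 0.9], [0, 0, 0], -1]
    - [[0, 0, 0.7], [0, 0, 0], -1]
    - [[0, 0, 0.4], [0, 0, 0], -1]
    - [[0, 0, 0.1], [0, 0, 0], -1]
    - [[0, 0, 0], [0, 0, 0], -1]
    - [[0, 0.2, 0], [0, 0, 0], -1]
    - [[0, 0.3, 0], [0, 0, 0], -1]
    - [[0, 0.3, 0], [0, 0, 0], -1]
    - [[0, 0.2, 0], [0, 0, 0], -1]
    - [[0, 0.2, 0], [0, 0, 0], -1]

```text
time_s: 14.0
ee_pos: [0.5885, 0.2565, 0.1029]
eef_rot: [-3.141, -0.001, 0.127]
force: [-0.4, 2.3, 1.1]
grip_width: 0.0005
grip_force: 1.1
```

Emit:
send_rows:
  motion:
    - [[0, 0.2, 0], [0, 0, 0], -1]
    - [[0, 0.2, 0], [0, 0, 0], -1]
    - [[0, 0.2, 0], [0, 0, 0], -1]
    - [[0, 0.2, 0], [0, 0, 0], -1]
    - [[0, 0.2, 0], [0, 0, 0], -1]
    - [[0, 0.2, 0], [0, 0, 0], -1]
    - [[0, 0.2, 0], [0, 0, 0], -1]
    - [[0, 0, 0], [0, 0, 0], -1]
    - [[0, 0, 0], [0, 0, 0], -1]

```text
time_s: 14.9
ee_pos: [0.5935, 0.2148, 0.1021]
eef_rot: [3.141, 0.001, 0.127]
force: [0.7, -0.1, -0.6]
grip_width: 0.0004
grip_force: 0.0
```

```bash
cat >> h.py <<'E'
def todisp(p): c,s=np.cos(YAW),np.sin(YAW); d=np.array(p)[:2]-O; return np.round([c*d[0]+s*d[1],-s*d[0]+c*d[1]],4)
E
python3 - <<'E'
from h import *
for n in('top','scene'):
    c=shot(n); brown(c,.06,.125); save(n+'2',c)
togo(disp(0,-.0175,.103),.1265); print(todisp(get_obs()['ee_pos']),get_obs()['force'])
E
```

```text
brown [274. 182.] 176 [0.6043 0.1179] [0.0308 0.0542] 86.6 [0.1076 0.114 ]
brown [176. 166.] 201 [ 0.4709 -0.2137] [0.0222 0.0965] 1.0 [0.062  0.0648]
brown [289. 256.] 1074 [0.6061 0.1536] [0.0482 0.0985] 7.2 [0.1109 0.1162]
brown [ 58. 292.] 237 [ 0.864  -0.2708] [0.249  0.1098] 65.0 [0.1143 0.1166]
at [0.5935 0.2151 0.1021] turn units [0.   0.01 0.01] shift units now [ 0.04  3.55 -0.03] after turn [ 0.04  3.55 -0.03]
[-0.0013  0.089 ] [-0.19682894 -0.21634588  0.01330003]
```

View pics/scene2.png

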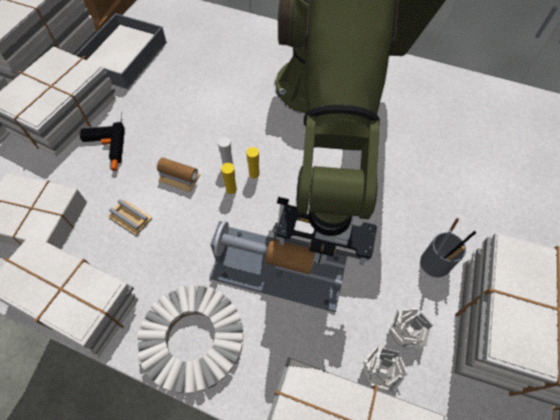

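The roll slides straight, now at (289,256) and starting towards the spindle; its trailing end is in contact 63 mm from the TCP as expected. The pusher clears the retainer grip at (283,205). I'll keep pushing.

Emit:
send_rows:
  motion:
    - [[0, 0.2, 0], [0, 0, 0], -1]
    - [[0, 0.2, 0], [0, 0, 0], -1]
    - [[0, 0.2, 0], [0, 0, 0], -1]
    - [[0, 0.2, 0], [0, 0, 0], -1]
    - [[0, 0.2, 0], [0, 0, 0], -1]
    - [[0, 0.2, 0], [0, 0, 0], -1]
    - [[0, 0.2, 0], [0, 0, 0], -1]
    - [[0, 0.2, 0], [0, 0, 0], -1]
    - [[0, 0, 0], [0, 0, 0], -1]

```text
time_s: 15.9
ee_pos: [0.5999, 0.1669, 0.1025]
eef_rot: [3.141, 0.0, 0.127]
force: [-0.3, 0.1, 0.2]
grip_width: 0.0002
grip_force: 0.0
```

Emit:
send_rows:
  motion:
    - [[0, 0.2, 0], [0, 0, 0], -1]
    - [[0, 0.2, 0], [0, 0, 0], -1]
    - [[0, 0.2, 0], [0, 0, 0], -1]
    - [[0, 0.2, 0], [0, 0, 0], -1]
    - [[0, 0.2, 0], [0, 0, 0], -1]
    - [[0, 0.2, 0], [0, 0, 0], -1]
    - [[0, 0.2, 0], [0, 0, 0], -1]
    - [[0, 0.2, 0], [0, 0, 0], -1]
    - [[0, 0.1, 0], [0, 0, 0], -1]
    - [[0, 0, 0], [0, 0, 0], -1]
    - [[0, 0, 0], [0, 0, 0], -1]

```text
time_s: 17.0
ee_pos: [0.6063, 0.1171, 0.1025]
eef_rot: [3.141, 0.0, 0.128]
force: [0.3, 0.2, 0.2]
grip_width: 0.0001
grip_force: 0.0
```

```bash
python3 - <<'E'
from h import *
c=shot('scene'); brown(c,.06,.125)
togo(disp(0,-.0175,.103),.1265); print(todisp(get_obs()['ee_pos']),get_obs()['force'])
E
```

```text
brown [176. 166.] 198 [ 0.4712 -0.2136] [0.0215 0.0961] 1.7 [0.0619 0.0654]
brown [246. 246.] 996 [0.6183 0.058 ] [0.049  0.0984] 6.9 [0.1085 0.1139]
brown [ 58. 293.] 227 [ 0.8788 -0.274 ] [0.262  0.0941] 75.7 [0.1141 0.1168]
at [0.6062 0.1172 0.1025] turn units [0.   0.   0.01] shift units now [ 0.03  0.26 -0.02] after turn [ 0.03  0.26 -0.02]
[-0.001  -0.0097] [ 0.39886116  0.14049    -0.05984701]
```

Emit:
send_rows:
  motion:
    - [[0, 0.1, 0], [0, 0, 0], -1]
    - [[0, 0.1, 0], [0, 0, 0], -1]
    - [[0, 0.05, 0], [0, 0, 0], -1]
    - [[0, 0, 0], [0, 0, 0], -1]
    - [[0, 0, 0], [0, 0, 0], -1]

```text
time_s: 17.55
ee_pos: [0.6072, 0.1096, 0.1026]
eef_rot: [3.141, -0.0, 0.128]
force: [0.6, 0.5, -0.7]
grip_width: 0.0009
grip_force: 0.1
```

Emit:
send_rows:
  motion:
    - [[0, 0.03, 0], [0, 0, 0], -1]
    - [[0, 0.03, 0], [0, 0, 0], -1]
    - [[0, 0, 0], [0, 0, 0], -1]
    - [[0, 0, 0], [0, 0, 0], -1]

```text
time_s: 17.95
ee_pos: [0.6074, 0.108, 0.1025]
eef_rot: [-3.142, 0.0, 0.128]
force: [0.7, 0.1, 0.1]
grip_width: 0.0002
grip_force: 0.3
```

```bash
python3 - <<'E'
from h import *
for n in('scene','top'):
  c=shot(n); brown(c,.06,.125)
print(todisp(get_obs()['ee_pos']),get_obs()['force'])
E
```

```text
brown [176. 166.] 206 [ 0.4724 -0.213 ] [0.0247 0.0956] 1.5 [0.0618 0.0651]
brown [242. 245.] 993 [0.6187 0.0492] [0.0503 0.0988] 7.2 [0.1085 0.1139]
brown [ 47. 284.] 182 [ 0.8357 -0.2935] [0.1724 0.1316] 60.7 [0.1142 0.1167]
[-0.001 -0.019] [-0.792334    0.70971429 -0.09296729]
```

Emit:
send_rows:
  motion:
    - [[0, 0.03, 0], [0, 0, 0], -1]
    - [[0, 0.03, 0], [0, 0, 0], -1]
    - [[0, 0, 0], [0, 0, 0], -1]
    - [[0, 0, 0], [0, 0, 0], -1]

```text
time_s: 18.45
ee_pos: [0.6076, 0.1066, 0.1026]
eef_rot: [-3.141, 0.0, 0.128]
force: [-1.3, 4.8, 1.2]
grip_width: 0.0001
grip_force: 2.1
```

Emit:
send_rows:
  motion:
    - [[0, 0.03, 0], [0, 0, 0], -1]
    - [[0, 0, 0], [0, 0, 0], -1]
    - [[0, 0, 0], [0, 0, 0], -1]

```text
time_s: 18.75
ee_pos: [0.6076, 0.1062, 0.1026]
eef_rot: [-3.14, 0.0, 0.128]
force: [-2.8, 7.4, 2.1]
grip_width: 0.0006
grip_force: 3.7
```

Contact with the backplate (7 N). Backing off and lifting.

Emit:
send_rows:
  motion:
    - [[0, -0.1, 0], [0, 0, 0], -1]
    - [[0, -0.2, 0], [0, 0, 0], -1]
    - [[0, 0, -0.5], [0, 0, 0], -1]
    - [[0, 0, -0.9], [0, 0, 0], -1]
    - [[0, 0, -0.9], [0, 0, 0], -1]
    - [[0, 0, -0.9], [0, 0, 0], -1]
    - [[0, 0, -0.9], [0, 0, 0], -1]
    - [[0, 0, -0.7], [0, 0, 0], -1]
    - [[0, 0, 0], [0, 0, 0], -1]
    - [[0, 0, 0], [0, 0, 0], -1]

```text
time_s: 19.75
ee_pos: [0.6066, 0.1141, 0.2468]
eef_rot: [3.141, -0.001, 0.128]
force: [-0.4, -0.1, -1.1]
grip_width: 0.0007
grip_force: 0.0
```

```bash
python3 - <<'E'
from h import *
c=shot('scene'); brown(c,.06,.125); save('s3',c)
for n in('scene','top'):
  c=shot(n);W=cloud(c);v=cv2.cvtColor(c['pixels'],cv2.COLOR_RGB2HSV)[...,2]
  m=np.isfinite(W).all(-1)&(np.hypot(W[...,0]-.515,W[...,1]-.103)<.05)&(W[...,2]>.15)&(W[...,2]<.19)
  P=W[m]; 
  if len(P): r=cv2.minAreaRect(P[:,:2].astype(np.float32)); print(n,len(P),r,np.percentile(P[:,2],[3,50,97]),todisp(P.mean(0)))
togo(disp(-.118,-.014,.150),.1265)
E
```

```text
brown [176. 166.] 196 [ 0.4707 -0.2135] [0.0215 0.0955] 0.7 [0.062  0.0651]
brown [243. 244.] 1056 [0.618  0.0484] [0.0521 0.0983] 8.2 [0.1084 0.1139]
brown [ 58. 293.] 217 [ 0.8897 -0.2722] [0.2655 0.081 ] 83.2 [0.1141 0.1165]
scene 49 ((0.5338491201400757, 0.10765011608600616), (0.0080795893445611, 0.015202030539512634), 56.260555267333984) [0.15137812 0.17249966 0.18305518] [-0.0738 -0.0099]
at [0.6063 0.1141 0.2454] turn units [0.   0.02 0.01] shift units now [-3.88  0.03  3.19] after turn [-3.89  0.04  3.18]
```

View pics/s3.png

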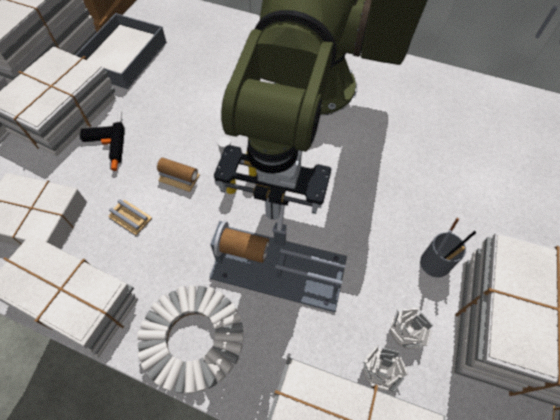

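The roll now hangs at home against the backplate at (243,244), measured centre (0.618, 0.048); the retainer is still open. I'll go to its outer side.

Emit:
send_rows:
  motion:
    - [[-0.5, 0, 0], [0, 0, 0], -1]
    - [[-0.9, 0, 0], [0, 0, 0], -1]
    - [[-0.9, 0, 0], [0, 0, 0], -1]
    - [[-0.9, 0, 0], [0, 0, 0], -1]
    - [[-0.7, 0, 0], [0, 0, 0], -1]
    - [[0, 0, 0], [0, 0, 0], -1]
    - [[0, 0, 0.8], [0, 0, 0], -1]
    - [[0, 0, 0.9], [0, 0, 0], -1]
    - [[0, 0, 0.8], [0, 0, 0], -1]
    - [[0, 0, 0.6], [0, 0, 0], -1]
    - [[0, 0, 0], [0, 0, 0], -1]
    - [[0, 0, 0], [0, 0, 0], -1]

```text
time_s: 21.1
ee_pos: [0.491, 0.0993, 0.1537]
eef_rot: [3.142, 0.0, 0.128]
force: [0.0, 1.0, -0.2]
grip_width: 0.0003
grip_force: 0.0
```

```bash
python3 - <<'E'
from h import *
o=get_obs();print(todisp(o['ee_pos']),o['ee_pos'],o['force'])
c=shot('scene'); im=cv2.resize(c['pixels'][150:300,200:360],None,fx=4,fy=4,interpolation=cv2.INTER_CUBIC); cv2.imwrite('pics/s4.png',cv2.cvtColor(im,cv2.COLOR_RGB2BGR))
E
```

```text
[-0.1176 -0.0129] [0.49097253 0.09932378 0.15372481] [ 0.01265281  1.00151787 -0.19464587]
```

View pics/s4.png

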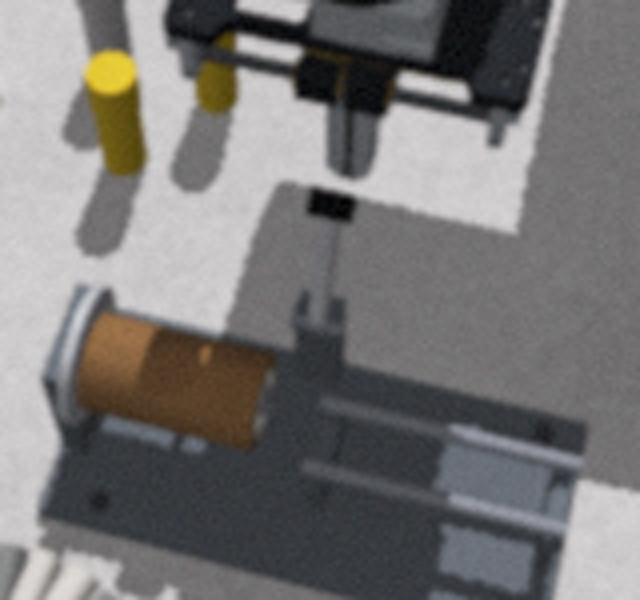

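The crop shows the closed fingers at (350,150) just behind the black grip at (332,203), lined up with the arm. Pushing it over.

Emit:
send_rows:
  motion:
    - [[0.2, 0, 0], [0, 0, 0], -1]
    - [[0.25, 0, 0], [0, 0, 0], -1]
    - [[0.25, 0, 0], [0, 0, 0], -1]
    - [[0.25, 0, 0], [0, 0, 0], -1]
    - [[0.25, 0, 0], [0, 0, 0], -1]
    - [[0.25, 0, 0], [0, 0, 0], -1]
    - [[0.25, 0, 0], [0, 0, 0], -1]
    - [[0.25, 0, 0], [0, 0, 0], -1]
    - [[0.25, 0, 0], [0, 0, 0], -1]
    - [[0.25, 0, 0], [0, 0, 0], -1]
    - [[0.25, 0, 0], [0, 0, 0], -1]
    - [[0.1, 0, 0], [0, 0, 0], -1]

```text
time_s: 22.35
ee_pos: [0.5746, 0.1101, 0.1534]
eef_rot: [-3.142, 0.0, 0.128]
force: [-1.2, -0.5, -0.2]
grip_width: 0.0002
grip_force: 0.6
```

Emit:
send_rows:
  motion:
    - [[0.2, 0, 0.1], [0, 0, 0], -1]
    - [[0.2, 0, 0.1], [0, 0, 0], -1]
    - [[0.2, 0, 0.1], [0, 0, 0], -1]
    - [[0.2, 0, 0.2], [0, 0, 0], -1]
    - [[0.15, 0, 0.15], [0, 0, 0], -1]
    - [[0.1, 0, 0.15], [0, 0, 0], -1]
    - [[0.1, 0, 0.2], [0, 0, 0], -1]
    - [[0.1, 0, 0.2], [0, 0, 0], -1]
    - [[0.1, 0, 0.2], [0, 0, 0], -1]
    - [[0, 0, 0], [0, 0, 0], -1]

```text
time_s: 23.35
ee_pos: [0.6138, 0.1151, 0.1103]
eef_rot: [-3.142, 0.002, 0.128]
force: [-0.3, -0.6, -0.7]
grip_width: 0.0003
grip_force: 0.0
```

```bash
python3 - <<'E'
from h import *
o=get_obs();print(todisp(o['ee_pos']),o['ee_pos'],o['force'])
c=shot('scene'); im=cv2.resize(c['pixels'][150:300,200:360],None,fx=4,fy=4,interpolation=cv2.INTER_CUBIC); cv2.imwrite('pics/s5.png',cv2.cvtColor(im,cv2.COLOR_RGB2BGR))
E
```

```text
[ 0.0063 -0.0127] [0.61384632 0.11514982 0.11033652] [-0.28400133 -0.64819971 -0.73335757]
```

View pics/s5.png

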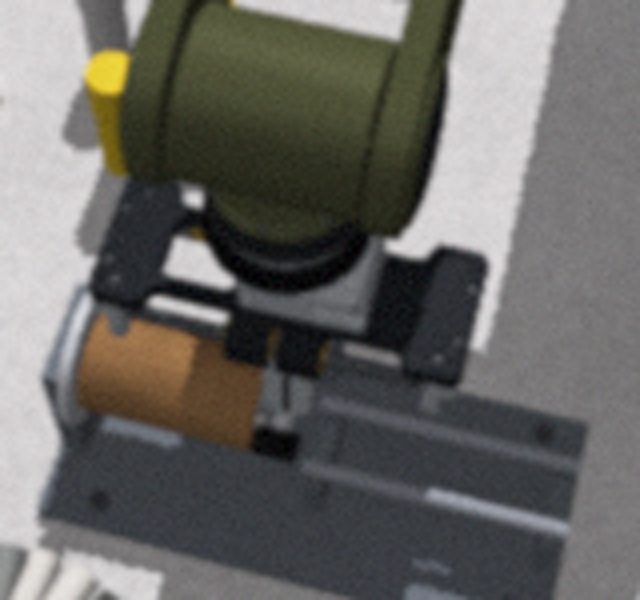

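The grip at (275,440) is nearly level in the gap and the roll is still home. Pressing the last bit gently.

Emit:
send_rows:
  motion:
    - [[0.1, 0, 0.15], [0, 0, 0], -1]
    - [[0.1, 0, 0.15], [0, 0, 0], -1]
    - [[0, 0, 0.1], [0, 0, 0], -1]
    - [[0, 0, 0.1], [0, 0, 0], -1]
    - [[0, 0, 0], [0, 0, 0], -1]
    - [[0, 0, 0], [0, 0, 0], -1]

```text
time_s: 24.0
ee_pos: [0.6199, 0.1159, 0.0964]
eef_rot: [3.142, 0.0, 0.128]
force: [-0.3, -0.6, 0.2]
grip_width: 0.0003
grip_force: 0.0
```

Emit:
send_rows:
  motion:
    - [[0, 0, 0.05], [0, 0, 0], -1]
    - [[0, 0, 0.05], [0, 0, 0], -1]
    - [[0, 0, 0], [0, 0, 0], -1]
    - [[0, 0, 0], [0, 0, 0], -1]

```text
time_s: 24.4
ee_pos: [0.6199, 0.1159, 0.0935]
eef_rot: [3.142, 0.0, 0.128]
force: [-0.1, -0.7, -0.6]
grip_width: 0.0003
grip_force: 0.0
```

Emit:
send_rows:
  motion:
    - [[0, 0, 0.03], [0, 0, 0], -1]
    - [[0, 0, 0.03], [0, 0, 0], -1]
    - [[0, 0, 0], [0, 0, 0], -1]
    - [[0, 0, 0], [0, 0, 0], -1]

```text
time_s: 24.8
ee_pos: [0.6201, 0.1159, 0.093]
eef_rot: [3.142, -0.001, 0.128]
force: [-4.9, -0.3, 11.3]
grip_width: 0.0001
grip_force: 5.8
```

The stop is reached (11 N at the expected height, 0.093). Lifting clear and checking.

Emit:
send_rows:
  motion:
    - [[0, 0, -0.1], [0, 0, 0], -1]
    - [[0, 0, -0.5], [0, 0, 0], -1]
    - [[0, 0, -0.9], [0, 0, 0], -1]
    - [[0, 0, -0.9], [0, 0, 0], -1]
    - [[0, 0, -0.9], [0, 0, 0], -1]
    - [[0, 0, -0.9], [0, 0, 0], -1]
    - [[-0.9, 0, -0.5], [0, 0, 0], -1]
    - [[-1, 0, 0], [0, 0, 0], -1]
    - [[-1, 0, 0], [0, 0, 0], -1]
    - [[-1, 0, 0], [0, 0, 0], -1]
    - [[0, 0, 0], [0, 0, 0], -1]
    - [[0, 0, 0], [0, 0, 0], -1]

```text
time_s: 26.0
ee_pos: [0.5042, 0.1011, 0.234]
eef_rot: [-3.142, -0.002, 0.128]
force: [-0.3, 0.2, -0.6]
grip_width: 0.0004
grip_force: 0.0
```

```bash
python3 - <<'E'
from h import *
c=shot('scene'); brown(c,.06,.125); W=cloud(c)
X=W.reshape(-1,3); X=X[np.isfinite(X).all(1)]
D=np.array([todisp(p) for p in X[(np.hypot(X[:,0]-.61,X[:,1]-.11)<.12)&(X[:,2]>.075)&(X[:,2]<.2)]]); Z=X[(np.hypot(X[:,0]-.61,X[:,1]-.11)<.12)&(X[:,2]>.075)&(X[:,2]<.2),2]
for a in(-.05,-.03,-.01,.01,.025,.035,.045):
    m=(abs(D[:,0]-a)<.006)&(D[:,1]>-.022)&(D[:,1]<-.004); print(a,m.sum(),np.percentile(Z[m],[50,90]).round(4) if m.any() else '')
im=cv2.resize(c['pixels'][150:300,200:360],None,fx=4,fy=4,interpolation=cv2.INTER_CUBIC); cv2.imwrite('pics/s6.png',cv2.cvtColor(im,cv2.COLOR_RGB2BGR))
E
```

```text
brown [176. 166.] 200 [ 0.4706 -0.2125] [0.0215 0.0968] 0.7 [0.0619 0.065 ]
brown [243. 244.] 1059 [0.619  0.0505] [0.0547 0.1021] 7.8 [0.1084 0.1138]
brown [ 59. 292.] 234 [ 0.8638 -0.271 ] [0.2499 0.1096] 65.3 [0.1141 0.1169]
-0.05 39 [0.0954 0.0982]
-0.03 24 [0.0952 0.0971]
-0.01 22 [0.0948 0.0964]
0.01 25 [0.0953 0.0965]
0.025 30 [0.0952 0.0968]
0.035 52 [0.0954 0.0976]
0.045 16 [0.0921 0.0944]
```

View pics/s6.png

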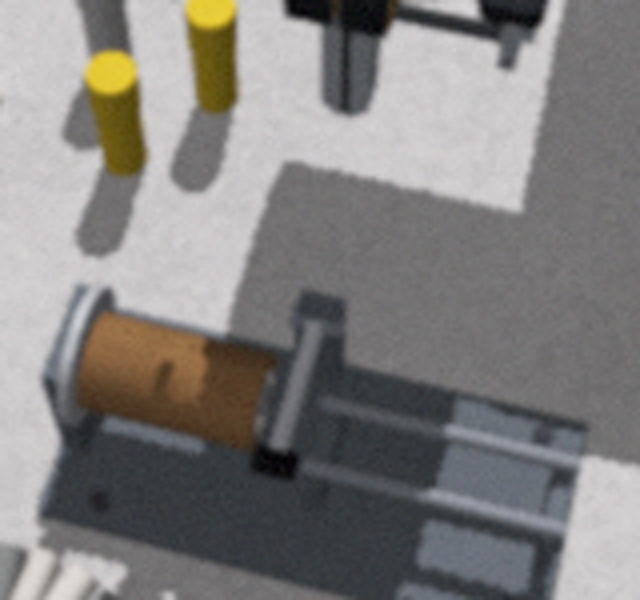

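The retainer is level across the roll's free end (grip at (275,462), arm height constant at 95 mm), the roll is home against the backplate, and the gripper is clear.

```bash
python3 -c "
from station import *
print(hand_in())"
```

```text
the job is handed in; nothing more can be done
None
```

The thick roll hangs on the spindle against the backplate with the retainer arm fully down across its free end. The thin roll was not moved, and the arm never went near the glue stick or pen cup. I handed the job in after about 26 s; no verdict came back.

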